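Find the tight tube sleeve with the plug gauge and reject it

TASK

One of the three tube sleeves in the white rack has drawn in and no longer takes a tube. Try the thicker (16 mm) plug gauge in them, gently and never forcing it, until you have felt it stop short in one; in a sound sleeve it slides in right up to its handle. Stand the gauge back in its hole in the wooden block, stand that tight sleeve upright in the clear part of the steel reject tray, and leave the two sound sleeves in the rack and everything else where it is.

Things in the scene. Friction and masses are not known exactly. Their poses are not given: they have to be found in the camera images.
- gauge: steel plug gauge standing upright in the wooden block: pin 16 diameter x 42 long (end bevelled 1 x 2), pointing down, above it an aluminium handle 24 diameter x 55 long; 97 long, about 150 g. The handle's underside is the shoulder that stops on a rim. Origin: centre of the pin's lower end, z up its axis
- gauge_block: fixed wooden block 60 (x) x 130 (y) x 55 high with two holes along its y axis, standing left or right of the rack. Origin: centre of the underside, z up
- gauge_hole (a point): centre, at the block's top face, of the gauge's hole: 18 diameter, 48 deep. In it the gauge's shoulder rests on the top face and its pin end is 42 below the face
- small_gauge: slimmer plug gauge in the block's other hole, 66 from the first (pin 11, handle 16 diameter x 40, 85 long); leave it. Origin: centre of the pin's lower end
- rack: fixed white rack 72 (x) x 256 (y) x 55 high, with four square holes of 30 x 30 through its top plate, in one row along its y axis 62 apart (at y = -93, -31, 31, 93). Origin: centre of the underside, z up. Each sleeve hangs by its shoulder, mouth 103 above the bench
- sleeve_a: grey plastic tube sleeve, upright in the rack: body 28 diameter x 32, on it a head 36 diameter x 48 (its underside is the shoulder). Origin: centre of the underside, z up, mouth at z = 80. Bore 17 diameter, 44 deep, mouth bevelled to 19. All three look alike, in any places: two are sound, one is drawn in to 13 somewhere 10 to 35 below the mouth, where the gauge stops
- sleeve_b: grey plastic tube sleeve, upright in the rack: body 28 diameter x 32, on it a head 36 diameter x 48 (its underside is the shoulder). Origin: centre of the underside, z up, mouth at z = 80. Bore 17 diameter, 44 deep, mouth bevelled to 19. All three look alike, in any places: two are sound, one is drawn in to 13 somewhere 10 to 35 below the mouth, where the gauge stops
- sleeve_c: grey plastic tube sleeve, upright in the rack: body 28 diameter x 32, on it a head 36 diameter x 48 (its underside is the shoulder). Origin: centre of the underside, z up, mouth at z = 80. Bore 17 diameter, 44 deep, mouth bevelled to 19. All three look alike, in any places: two are sound, one is drawn in to 13 somewhere 10 to 35 below the mouth, where the gauge stops
- sample_pot: capped plastic sample pot in the rack's fourth place (its place varies too), head 33 diameter standing 22 above the rack; leave it. Origin: centre of its underside
- tray: fixed open steel tray 110 (x) x 140 (y), walls 22 high and 3 thick, floor 3 thick, on the other side of the rack from the wooden block. An old scrapped sleeve lies in it along y, fast, 36 thick, filling x = 14 to 50 of the tray. Origin: centre of the underside, z up
- tray_place (a point): middle of the tray's clear part, on its floor (tray x = -20, y = 0, z = 3). The clear part is 66 wide in x (-52 to 14) and 134 in y; a sleeve stands there on its 28 mm foot
- pen: marker pen 130 long lying on the open log book (105 x 150 x 9) between rack and robot; leave it. Origin: below its middle

How it is judged (in metres and radians):
On the way:
1. the gauge is lowered into the tight sleeve until it stops on the drawn-in part (pin end within 2.5 mm of it) (distance between gauge and bore_tight_c0 below 0.0125 m), for 0.05 s.
At the end, for the whole second after the job is handed in: Gauge upright in its block hole, shoulder within 3 mm of the face; the tight sleeve standing upright on the floor of the tray's clear part; both let go and at rest; both sound sleeves upright in their rack places (moved under 8 mm) (z of gauge in the frame of gauge_hole between -0.045 and -0.039 m and horizontal distance between gauge and gauge_hole below 0.005 m and angle between gauge's own z axis and vertical below 0.08 rad and linear speed of gauge below 0.02 m/s and x of bore_tight_c0 in the frame of tray between -0.052 and 0.014 m and y of bore_tight_c0 in the frame of tray between -0.065 and 0.065 m and ((z of sleeve_a in the frame of tray_place between -0.004 and 0.004 m and horizontal distance between sleeve_a and bore_tight_c0 below 0.006 m and angle between each of sleeve_a, sleeve_b, sleeve_c's own z axis and vertical below 0.1 rad and linear speed of sleeve_a below 0.02 m/s and distance of each of sleeve_b, sleeve_c from where it was at the start of the episode below 0.008 m) or (z of sleeve_b in the frame of tray_place between -0.004 and 0.004 m and horizontal distance between sleeve_b and bore_tight_c0 below 0.006 m and angle between each of sleeve_b, sleeve_a, sleeve_c's own z axis and vertical below 0.1 rad and linear speed of sleeve_b below 0.02 m/s and distance of each of sleeve_a, sleeve_c from where it was at the start of the episode below 0.008 m) or (z of sleeve_c in the frame of tray_place between -0.004 and 0.004 m and horizontal distance between sleeve_c and bore_tight_c0 below 0.006 m and angle between each of sleeve_c, sleeve_a, sleeve_b's own z axis and vertical below 0.1 rad and linear speed of sleeve_c below 0.02 m/s and distance of each of sleeve_a, sleeve_b from where it was at the start of the episode below 0.008 m))); the robot touches nothing.
It fails at once if the gauge is forced: a sleeve is pressed by the gauge or against the rack with more than 40 N (contact force between any of gauge, rack and sleeve_a above 40 N or contact force between any of gauge, rack and sleeve_b above 40 N or contact force between any of gauge, rack and sleeve_c above 40 N).
It fails at once if a small thing that is not part of the job is moved by more than 20 mm (distance of any of small_gauge, sample_pot, pen from where it was at the start of the episode above 0.02 m).
It also fails if it takes over 72 s, if anything falls off the work surface, if the arm or the gripper's body presses on something with over 40 N, if the wrist force passes 120 N, or if a joint passes its speed limit or range.

ROBOT

A 7-joint arm with a two-finger parallel gripper is mounted at the origin on the work surface. World frame = base frame: x ahead of the robot, y to its left, z up, the work surface at z = 0. Lengths are in mm, angles in rad, forces in N, time in s.
With the tool pointing down it reaches from about 400 to 875 mm from the base axis. Payload 6.5 kg.
Tool frame: the origin (TCP) lies on the mounting face of the last link; the fingertips stand 166 mm ahead of it and the grasp point (between the pads) lies 147 mm ahead of it (r.tcp_to_tips is the distance from the TCP to the fingertips, in mm); z points along the fingers, y is the direction in which the jaws open and shut (so a half turn about z gives the same grasp; the last joint's range is limited). The gripper opens to 88 mm and grips with 3 to 60 N. Pads are 18 mm wide; open, the fingers measure 123 mm over their backs; the gripper's body (75 mm by 187 mm) begins 45 mm behind the grasp point.
Start: joints at [-1.411, 0.536, -0.004, 1.538, 0.003, 1.067, -0.071], TCP at [145.517, 633.494, 404.716] pointing down, gripper open.
Joint ranges: [-2.7, 2.7], [-0.37, 2.16], [-1.27, 1.26], [0.24, 2.4], [-1.31, 4.45], [0.19, 1.91], [-2.76, 2.76]. Speed limits (rad/s): [2.39, 2.39, 3.14, 3.14, 3.14, 3.14, 3.14].

INTERFACE

Orientations are given as a unit quaternion [w, x, y, z].
In Python, from bench import r gives the robot as it stands. Calls block until the motion is done:
- r.reach(position, orientation): joint-space move of the TCP to a pose.
- r.move_l(position, attitude=None, velocity=150, f_stop=None): straight line of the TCP; attitude=None keeps the orientation; velocity is the mean speed in mm/s. With f_stop (N) it stops when the force on the tool has changed by that much, and returns True; else False.
- r.move_j(angles): joint-space move.
- r.gripper_to(opening, newtons=None): opening from 0.0 (shut) to 1.0 (fully open); newtons is the grip in N (None keeps the last); returns when the fingers have stopped.
- r.pause(seconds).
- r.solve_ik(position, orientation): joint angles nearest the present ones, or None.
- r.get_image(name): name is "scene" or "top" or "wrist"; returns (picture, depth): 480x640x3 uint8, red, green, blue; 480x640 float32, mm along the optical axis (not along the pixel's ray), 0 where there is no reading.
- r.camera_model(name): a dict with "fovy" (degrees; the focal length in pixels is half the picture's height over the tangent of half this angle, whatever the lens; pixels are square), "cx", "cy" (the principal point, pixels), "k1" (the pictures are not rectified: a ray, as slopes to the right and down, at radius r is drawn at 1 + k1 r^2 times it, then the intrinsics apply), "extrinsics" (4x4, takes a point from world to camera coordinates); the wrist camera has in their place "hand_eye" (4x4, takes a point from camera to tool coordinates, whose origin is the TCP and whose axes are the flange's). Camera axes: x right, y down, z forward; pixel columns grow to the right and rows downward; lengths in mm; the calibration is good to about 2 mm. A picture is of the moment at which its call begins: read the wrist's pose just before it. camera_model takes no time and is no camera call.
A pose or a line that the arm cannot do raises r.PlanningError and nothing moves.
- r.hand_in(): hands the job in, once; it reports no verdict.
Trained networks look in the newest picture that a camera, given by its name, has taken for a name from the list of things; names that differ only in an ending like _2 or _b are one class to them, and where a whole thing is asked for, a point or a joint stands for the part that bears it (a point fixed in the world has none). Each returns a list of dicts, best first, with "conf" (0 to 1); they miss things now and then, are a little off and sometimes report something else, mostly with a low value. They report only what shows in the picture. A call takes as long as a camera call.
- r.masks_of(camera, thing): "pixels" (480x640 bool, what is visible of it) and "xy" ([column, row] as shares, 0 to 1, of the picture: columns of its width, rows of its height, amid what is visible of it).
- r.landmark_of(camera, thing): "xy" ([column, row] as shares, 0 to 1, of the picture: columns of its width, rows of its height: a listed point, or the origin of a listed thing).
Readings, each from a call of its own:
- r.get_time_s(): time.
- r.get_joint_positions(): joint angles.
- r.get_dq(): joint speeds.
- r.get_tau(): joint torques, N m.
- r.get_tool_pos(): TCP position.
- r.get_orientation(): TCP orientation.
- r.get_force(): force on the tool from outside, world axes, zero at the start.
- r.get_torque(): the same for the moment, N m.
- r.get_opening(): opening from 0.0 (shut) to 1.0 (fully open).
Only numpy, scipy, OpenCV 4.12 (cv2) and the standard library are available. Lean on these libraries where they do the work, as an engineer would, in place of code of your own. Each camera call takes 0.05 s, during which the arm holds its last target.

## Working session

There is one attempt and no reset: what is moved stays moved. The work goes in short steps, each a Python script; the robot and the scene stay as the last script left them, time stands still between calls to the robot, and variables do not carry over. Pictures are saved under pics/ and viewed, and the job is handed in when it is done.

```bash
ls; mkdir -p pics; python3 - <<'E'
from bench import r
import cv2, numpy as np
np.set_printoptions(precision=4,suppress=True)
for n in ("scene","top","wrist"):
    im,d=r.get_image(n); cv2.imwrite(f"pics/{n}0.png",im[:,:,::-1]); np.save(f"pics/{n}0.npy",d)
    print(n,r.camera_model(n))
print(r.get_time_s(),r.get_tool_pos(),r.get_orientation(),r.tcp_to_tips,r.get_opening(),r.get_force())
E
```

```text
pics
scene {'fovy': 49.857376149555805, 'cx': 317.50858854131974, 'cy': 245.03149196724445, 'k1': -0.11081241774624803, 'extrinsics': array([[  -0.8513,    0.5245,    0.0146,  467.6765],
       [   0.2936,    0.4992,   -0.8152, -124.0327],
       [  -0.4349,   -0.6897,   -0.579 , 1260.1727],
       [   0.    ,    0.    ,    0.    ,    1.    ]])}
top {'fovy': 57.87004543443527, 'cx': 315.6016098309965, 'cy': 250.5408748275952, 'k1': -0.04415967281325831, 'extrinsics': array([[  -0.    ,   -0.9998,   -0.0208,    6.0874],
       [  -0.9843,    0.0037,   -0.1767,  535.6896],
       [   0.1767,    0.0205,   -0.9841, 1003.7415],
       [   0.    ,    0.    ,    0.    ,    1.    ]])}
wrist {'fovy': 71.50131681796837, 'cx': 324.692620868959, 'cy': 238.48454526260102, 'k1': -0.03762535759259404, 'hand_eye': array([[-0.0003, -0.9459, -0.3244, 84.3463],
       [ 1.    , -0.0001, -0.0006,  0.6405],
       [ 0.0006, -0.3244,  0.9459, 20.7283],
       [ 0.    ,  0.    ,  0.    ,  1.    ]])}
0.15 [145.4683 633.2774 404.0442] [-0.      0.1126  0.9936 -0.0006] 166.0 1.0006610194363534 [ 0.4851 -0.0309 -0.3791]
```

View pics/top0.png

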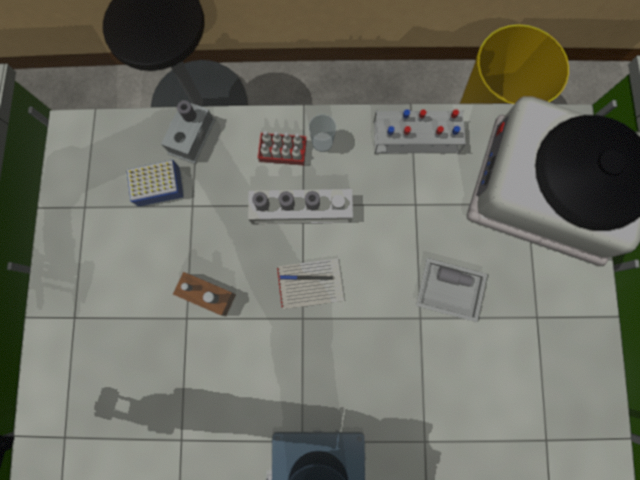

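View pics/scene0.png

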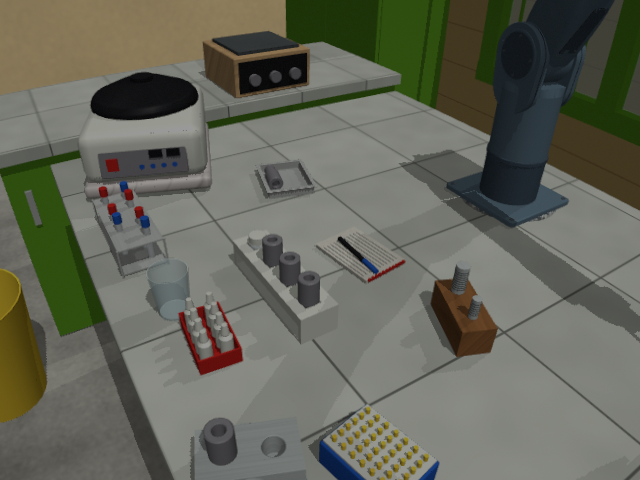

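View pics/wrist0.png

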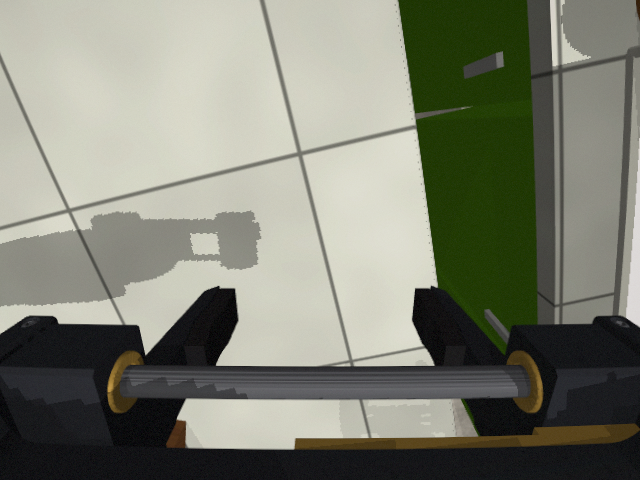

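The top view shows the wooden block at about (205,293), with the gauge at about (209,297) and the small one at (185,287). The rack runs from (248,205) to (353,205), with sleeves at about (261,201), (287,200) and (312,200) and the pot at (339,202). The tray is at (453,287), with the scrap at its upper edge. The grey block at the top left, with a sleeve-like tube, is a decoy. Next I'll measure these positions.

```bash
cat > h.py <<'E'
from bench import r
import cv2, numpy as np
from scipy.spatial.transform import Rotation as R
np.set_printoptions(precision=2,suppress=True)
def K(m):
    f=240/np.tan(np.radians(m["fovy"]/2)); return np.array([[f,0,m["cx"]],[0,f,m["cy"]],[0,0,1]]),np.array([m["k1"],0,0,0.])
def qR(q): return R.from_quat(np.roll(q,-1)).as_matrix()
def Rq(M): return np.roll(R.from_matrix(M).as_quat(),1)
def cam2world(name,pose=None):
    m=r.camera_model(name)
    if name!="wrist": return np.linalg.inv(m["extrinsics"])
    p,q=pose; T=np.eye(4); T[:3,:3]=qR(q); T[:3,3]=p
    return T@m["hand_eye"]
def rays(name,px):
    k,d=K(r.camera_model(name)); return cv2.undistortPoints(np.asarray(px,float).reshape(-1,1,2),k,d).reshape(-1,2)
def at_depth(name,px,z,pose=None):
    s=rays(name,px); z=np.asarray(z,float).reshape(-1,1); P=np.hstack([s*z,z]); T=cam2world(name,pose)
    return P@T[:3,:3].T+T[:3,3]
def at_height(name,px,h,pose=None):
    s=rays(name,px); T=cam2world(name,pose); D=np.hstack([s,np.ones((len(s),1))])@T[:3,:3].T; o=T[:3,3]
    return o+D*((h-o[2])/D[:,2:3])
def project(name,P,pose=None):
    T=np.linalg.inv(cam2world(name,pose)); k,d=K(r.camera_model(name))
    return cv2.projectPoints(np.asarray(P,float).reshape(-1,3),cv2.Rodrigues(T[:3,:3])[0],T[:3,3],k,d)[0].reshape(-1,2)
def cloud(name,d,pose=None):
    v,u=np.mgrid[:480,:640]; px=np.stack([u.ravel(),v.ravel()],1)
    P=at_depth(name,px,d.ravel(),pose).reshape(480,640,3); P[d==0]=np.nan; return P
def down(yaw):  # tool z down; jaw axis (tool y) at angle yaw in world
    y=np.array([np.cos(yaw),np.sin(yaw),0]); z=np.array([0,0,-1.]); return Rq(np.stack([np.cross(y,z),y,z],1))
E
python3 - <<'E'
from h import *
for n in ("top","scene"):
    r.get_image(n)
    for t in ("gauge","gauge_hole","gauge_block","small_gauge","rack","sleeve_a","sample_pot","tray","tray_place","pen"):
        print(n,t,[(round(x["conf"],2),(np.array(x["xy"])*[640,480]).round(1)) for x in r.landmark_of(n,t)[:5]])
d=np.load("pics/top0.npy"); P=cloud("top",d)
for b,(x0,y0,x1,y1) in dict(block=(170,268,240,320),rack=(240,182,360,230),tray=(412,245,495,325)).items():
    Q=P[y0:y1,x0:x1].reshape(-1,3)
    h,e=np.histogram(Q[:,2],bins=np.arange(-10,130,4)); print(b,[(int(a),int(c)) for a,c in zip(e,h) if c])
    lo,hi=dict(block=(48,62),rack=(48,62),tray=(15,30))[b]
    S=Q[(Q[:,2]>lo)&(Q[:,2]<hi)]; rect=cv2.minAreaRect(S[:,:2].astype(np.float32)); print(rect)
print(r.get_time_s())
E
```

```text
top gauge []
top gauge_hole [(0.76, array([214. , 297.4])), (0.67, array([300.6, 208.8])), (0.17, array([265.5, 206.6]))]
top gauge_block [(0.62, array([210.1, 294.1]))]
top small_gauge [(0.56, array([198.3, 291.2]))]
top rack [(0.79, array([302.5, 208.8]))]
top sleeve_a [(0.6, array([314.9, 207.2])), (0.54, array([261.9, 207.2])), (0.49, array([286. , 206.5]))]
top sample_pot [(0.72, array([214.7, 297.1])), (0.62, array([338.6, 207.1]))]
top tray [(0.64, array([450.1, 292. ]))]
top tray_place [(0.64, array([449.6, 294.9]))]
top pen [(0.54, array([308.3, 277.4])), (0.29, array([194.5, 291.9]))]
scene gauge [(0.64, array([296. , 178.4])), (0.38, array([283.3, 291.9]))]
scene gauge_hole [(0.76, array([455.6, 290.8]))]
scene gauge_block [(0.74, array([462.6, 326.4]))]
scene small_gauge [(0.5, array([282.5, 294.4]))]
scene rack [(0.73, array([281.6, 291.1]))]
scene sleeve_a [(0.89, array([290.3, 293.5])), (0.63, array([275. , 272.9])), (0.55, array([304.3, 314.8]))]
scene sample_pot [(0.51, array([256. , 258.7])), (0.31, array([291.5, 294. ]))]
scene tray [(0.89, array([285.2, 183.3]))]

[... 487 characters left out ...]
8164), 66.96290588378906)
rack [(-10, 6), (-6, 405), (-2, 1526), (2, 522), (6, 98), (10, 4), (14, 3), (18, 5), (22, 3), (26, 4), (30, 11), (34, 43), (38, 35), (42, 48), (46, 57), (50, 659), (54, 1300), (58, 125), (62, 35), (66, 37), (70, 45), (74, 126), (78, 65), (82, 28), (86, 37), (90, 34), (94, 32), (98, 165), (102, 256), (106, 14)]
((651.8820190429688, 44.11198425292969), (73.73255920410156, 256.4021301269531), 0.44046682119369507)
tray [(-10, 2), (-6, 568), (-2, 2942), (2, 1627), (6, 133), (10, 41), (14, 69), (18, 436), (22, 384), (26, 66), (30, 106), (34, 149), (38, 85), (42, 5)]
((442.6335754394531, -326.8792724609375), (153.40391540527344, 123.22750854492188), 74.36956787109375)
1.25
```

Measured rectangles match the known sizes: block 130×61 and rack 74×256. Next I'll go over the gauge with the wrist camera, after checking the inverse kinematics for both jaw flips.

```bash
python3 - <<'E'
from h import *
d=np.load("pics/top0.npy"); P=cloud("top",d)
Q=P[268:320,170:240].reshape(-1,3); 
S=Q[Q[:,2]>104]; print("gauge top",S.mean(0),len(S))
S=Q[(Q[:,2]>88)&(Q[:,2]<99)]; print("small",S.mean(0))
Q=P[182:230,240:360]
for u0,u1 in((8,34),(34,60),(60,86),(86,115)):
    S=Q[:,u0:u1].reshape(-1,3); S=S[S[:,2]>70]; m=S[:,2]>(95 if u0<80 else 70); print(u0,S[m].mean(0),m.sum())
g=np.array([419.7,246.7]); 
for yaw in (-23,157):
  for p in ([*g,370],[*g,242],[652,137,250],[652,137,360],[652,-49,360],[435,-320,250]):
    y=np.radians(yaw+ (0 if p[0]<430 and p[1]>0 else 23))
    s=r.solve_ik(p,down(y)); print(yaw,p,s)
E
```

```text
gauge top [419.66 246.67 109.31] 90
small [439.78 292.33  93.71]
8 [649.93 136.66 102.4 ] 153
34 [650.54  74.7  102.2 ] 154
60 [651.47  12.81 102.14] 153
86 [652.02 -49.02  76.23] 141
-23 [np.float64(419.7), np.float64(246.7), 370] [-1.03  0.33  0.49  2.02 -0.21  0.84 -0.82]
-23 [np.float64(419.7), np.float64(246.7), 242] [-0.94  0.56  0.4   2.09 -0.4   0.57 -0.66]
-23 [652, 137, 250] [-0.61  0.81  0.51  1.61 -0.49  0.85  0.1 ]
-23 [652, 137, 360] [-0.65  0.67  0.57  1.56 -0.4   1.03  0.04]
-23 [652, -49, 360] [-0.41  0.67  0.64  1.59 -0.45  1.03  0.36]
-23 [435, -320, 250] [-0.09  0.79  0.9   1.97 -0.86  0.82  1.3 ]
157 [np.float64(419.7), np.float64(246.7), 370] [-0.52  0.31 -0.12  1.99  0.05  0.85  2.07]
157 [np.float64(419.7), np.float64(246.7), 242] [-0.47  0.53 -0.19  2.06  0.18  0.56  1.95]
157 [652, 137, 250] [-0.12  0.76 -0.24  1.58  0.22  0.83  2.7 ]
157 [652, 137, 360] [ 0.36  0.87 -1.08  1.49  0.79  1.26  2.33]
157 [652, -49, 360] [-0.64  0.86  1.09  1.61 -0.81  1.19 -2.51]
157 [435, -320, 250] [-0.19  0.91  1.08  1.97 -1.03  0.95 -1.7 ]
```

```bash
python3 - <<'E'
from h import *
t=r.get_time_s()
r.reach([419.7,246.7,370],down(np.radians(-23.04)))
print("dt",r.get_time_s()-t)
r.pause(0.2)
pose=(r.get_tool_pos(),r.get_orientation()); print(pose)
im,d=r.get_image("wrist"); cv2.imwrite("pics/w1.png",im[:,:,::-1]); np.save("pics/w1.npy",d)
np.savez("pics/w1pose.npz",p=pose[0],q=pose[1])
P=cloud("wrist",d,pose)
Q=P[:360].reshape(-1,3)
near=np.hypot(Q[:,0]-419.7,Q[:,1]-246.7)<25
S=Q[near&(Q[:,2]>103)&(Q[:,2]<120)]; print("gauge top",S.mean(0),np.median(S,0),cv2.minEnclosingCircle(S[:,:2].astype(np.float32)),len(S))
S=Q[(Q[:,2]>48)&(Q[:,2]<62)&(np.hypot(Q[:,0]-432,Q[:,1]-277)<90)]; print(cv2.minAreaRect(S[:,:2].astype(np.float32)),len(S))
print(project("wrist",[[419.7,246.7,110],[419.7,246.7,55],[439.8,292.3,95]],pose))
print(r.get_force(),r.get_time_s())
E
```

```text
dt 1.7332999999999998
(array([419.5 , 247.44, 369.97]), array([-0.  ,  0.83,  0.55,  0.  ]))
gauge top [422.11 247.38 109.03] [422.19 247.48 109.25] ((421.6630554199219, 246.51214599609375), 11.987518310546875) 747
((434.1505432128906, 276.569580078125), (129.11463928222656, 60.454444885253906), 67.05424499511719) 8306
[[324.87 243.37]
 [324.86 223.07]
 [325.83 174.79]]
[-0.13 -0.35 -0.16] 3.2333
```

View pics/w1.png

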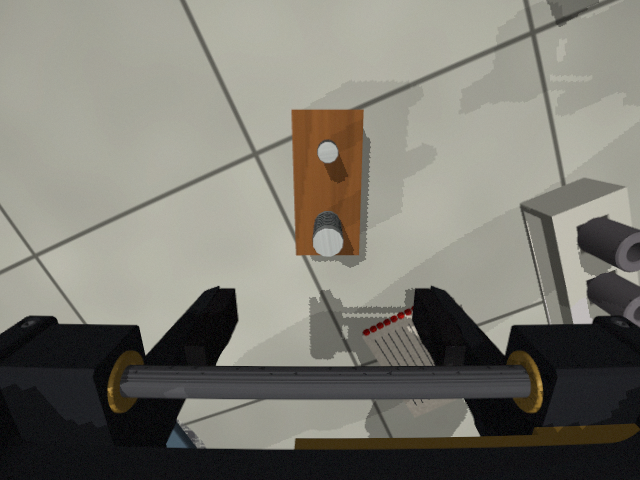

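The wrist view shows the gauge's top disc at (328,241) and the small gauge at (328,152). The wrist camera and the top camera disagree by about 2 mm, so I'll survey the sleeve mouths from the same relative pose. That way the camera bias cancels.

```bash
cat >> h.py <<'E'
def disc(im,d,pose,xy,h,rad,tol=6):
    """centre of a flat disc/ring of radius rad at height h near xy, from depth mask contour -> ray/height"""
    P=cloud("wrist",d,pose); m=(np.hypot(P[...,0]-xy[0],P[...,1]-xy[1])<rad+8)&(abs(P[...,2]-h)<tol)
    v,u=np.nonzero(m); W=at_height("wrist",np.stack([u,v],1),h,pose)[:,:2]
    c,rr=cv2.minEnclosingCircle(W.astype(np.float32))
    # trimmed fit: boundary points, least squares circle with fixed radius
    cs,_=cv2.findContours(m.astype(np.uint8),cv2.RETR_EXTERNAL,cv2.CHAIN_APPROX_NONE)
    b=max(cs,key=len).reshape(-1,2); B=at_height("wrist",b,h,pose)[:,:2]
    from scipy.optimize import least_squares
    s=least_squares(lambda q:np.hypot(*(B-q[:2]).T)-q[2],[*c,rad],loss="soft_l1",f_scale=0.5)
    return np.array(c),rr,s.x
def look():
    pose=(r.get_tool_pos(),r.get_orientation()); im,d=r.get_image("wrist"); return im,d,pose
E
python3 - <<'E'
from h import *
z=np.load("pics/w1pose.npz"); d=np.load("pics/w1.npy")
print("gauge",disc(None,d,(z["p"],z["q"]),(421.7,246.7),110,12,5))
for i,(x,y) in enumerate([(650,136.7),(650.6,74.7),(651.5,12.8)]):
    if i==0: r.reach([x,y,363],down(np.radians(0.44)))
    else: r.move_l([x,y,363],velocity=100)
    r.pause(0.25)
    im,d,pose=look(); cv2.imwrite(f"pics/s{i}.png",im[:,:,::-1]); np.save(f"pics/s{i}.npy",d); np.savez(f"pics/s{i}pose.npz",p=pose[0],q=pose[1])
    print(i,pose[0],disc(im,d,pose,(x,y),103,18),r.get_time_s())
    if i==1:
        P=cloud("wrist",d,pose); Q=P[:360].reshape(-1,3); S=Q[(abs(Q[:,2]-55)<5)&(np.hypot(Q[:,0]-652,Q[:,1]-44)<145)]; print(cv2.minAreaRect(S[:,:2].astype(np.float32)))
cv2.imwrite("pics/s012.png",np.hstack([cv2.imread(f"pics/s{i}.png")[100:400,190:450] for i in range(3)]))
E
```

```text
gauge (array([421.94, 247.32]), 12.266529083251953, array([422.07, 247.29,  11.61]))
0 [649.38 137.98 363.31] (array([652.52, 137.41]), 18.385244369506836, array([652.5, 137.3,  17.7])) 4.5333
1 [650.58  75.49 362.92] (array([653.03,  75.35]), 18.230224609375, array([653.16,  75.34,  17.67])) 5.6
((706.5466918945312, 49.46989440917969), (178.80807495117188, 243.40611267089844), 0.54937344789505)
2 [651.52  13.59 362.95] (array([653.76,  13.57]), 18.36328887939453, array([653.75,  13.4 ,  17.69])) 6.6667
```

View pics/s012.png

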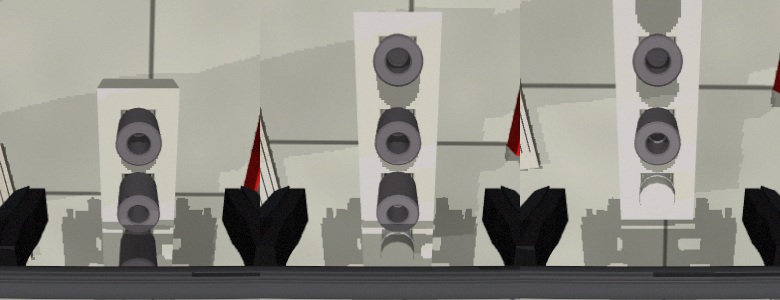

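```bash
python3 - <<'E'
import cv2,numpy as np
a=[]
for i in range(3):
    im=cv2.imread(f"pics/s{i}.png")[205:275,290:360]; a.append(cv2.convertScaleAbs(cv2.resize(im,(260,260),interpolation=cv2.INTER_CUBIC),alpha=1.6))
cv2.imwrite("pics/bores.png",np.hstack(a))
for i in range(3):
    d=np.load(f"pics/s{i}.npy"); print(i); print(d[225:262:3,310:346:3].astype(int))
E
```

```text
0
[[267 258 251 251 250 250 252 250 249 249 252 258]
 [257 251 251 250 251 250 251 250 251 250 251 252]
 [253 253 253 251 251 251 251 252 251 251 252 253]
 [252 253 254 252 253 300 301 298 254 252 252 253]
 [253 253 253 255 295 298 299 299 292 253 252 253]
 [254 254 253 279 286 290 292 290 285 278 255 255]
 [255 254 255 271 279 283 284 283 279 271 256 255]
 [257 256 255 267 272 275 278 276 273 266 257 256]
 [256 257 258 260 266 269 270 269 266 260 257 255]
 [258 258 258 258 260 262 265 262 259 258 257 257]
 [257 258 257 259 258 259 260 260 258 257 257 257]
 [310 259 258 258 259 257 259 259 258 259 258 259]
 [312 310 260 261 259 259 261 259 259 259 259 312]]
1
[[261 252 251 250 249 250 249 249 250 250 252 255]
 [253 250 251 251 250 249 251 250 251 250 250 251]
 [251 252 251 251 252 251 250 251 252 251 251 251]
 [252 253 252 252 253 298 299 298 253 252 252 252]
 [253 253 252 286 294 296 296 295 290 254 251 253]
 [254 253 255 278 286 290 291 286 282 272 254 254]
 [254 253 256 273 280 281 282 281 275 268 254 254]
 [254 255 257 266 272 274 276 275 269 262 255 254]
 [256 256 256 262 265 26
[... 197 characters left out ...]
 259 259 259 259 259 260 261 312]]
2
[[259 254 251 250 251 249 250 250 250 250 251 258]
 [252 250 251 251 251 251 250 250 250 251 250 251]
 [251 251 250 253 250 252 251 251 251 251 252 252]
 [251 252 251 251 295 298 298 294 253 251 251 253]
 [253 255 252 279 287 290 290 287 281 253 252 253]
 [254 255 255 281 281 284 284 281 282 270 253 254]
 [254 254 260 275 279 281 282 279 275 264 255 254]
 [254 256 256 269 273 275 274 273 268 261 256 256]
 [255 256 255 260 267 268 268 267 263 257 255 256]
 [256 256 258 258 259 262 262 261 257 257 256 256]
 [258 257 256 257 258 258 259 257 259 257 258 258]
 [309 260 258 258 258 259 259 259 259 259 257 258]
 [312 310 260 260 260 260 260 258 260 259 310 312]]
```

View pics/bores.png

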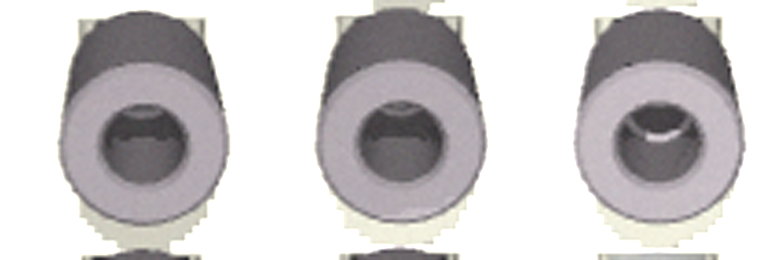

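The third bore (y≈13) shows a bright ledge part-way down, and the other two don't. I'll probe that one first, by touch. Now I'll grasp the gauge.

```bash
cat >> h.py <<'E'
GY=np.radians(-23.0); RY=np.radians(0.55)
def goto(p,velocity=150,comp=None):
    """straight move then correct xy/z steady error; returns offset"""
    p=np.array(p,float); off=np.zeros(3) if comp is None else np.array(comp)
    r.move_l(list(p+off),velocity=velocity); r.pause(0.15)
    e=p-r.get_tool_pos(); off=off+e
    r.move_l(list(p+off),velocity=30); r.pause(0.15)
    return off
E
python3 - <<'E'
from h import *
g=(422.05,247.3)
r.reach([*g,300],down(GY)); r.gripper_to(0.5,30)
off=goto([*g,285]); print(off,r.get_tool_pos(),r.get_time_s(),r.get_force())
r.move_l(list(np.array([*g,239])+off),velocity=90); r.pause(.1)
print(r.get_tool_pos(),r.get_force())
f0=r.get_force()
r.gripper_to(0.0,30); r.pause(.2)
print("closed",r.get_opening()*88,r.get_tool_pos(),r.get_force()-f0,r.get_torque(),r.get_time_s())
im,d,pose=look(); cv2.imwrite("pics/g1.png",im[:,:,::-1])
E
```

```text
[-0.13  0.   -0.33] [421.95 247.31 284.77] 9.5167 [ 0.06 -0.61  0.  ]
[422.21 247.4  239.15] [0.73 0.54 0.26]
closed 23.449160101983413 [422.01 247.45 238.89] [-2.81 -0.41  4.64] [-0.05  0.24  0.02] 10.925
```

View pics/g1.png

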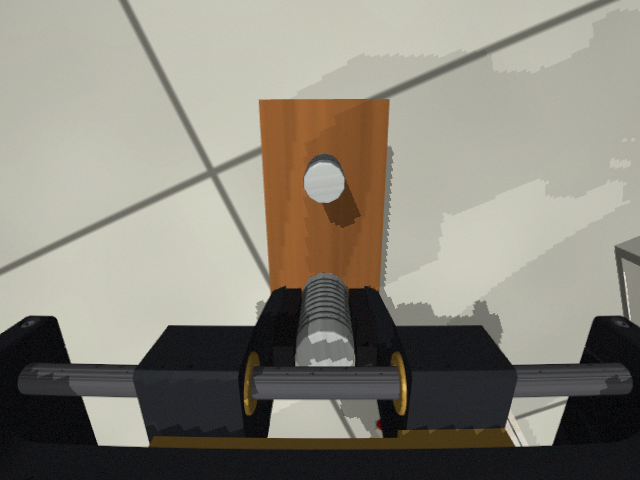

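```bash
python3 - <<'E'
from h import *
r.move_l([422.0,247.4,330],velocity=150); print(r.get_force(),r.get_opening()*88)
r.reach([653.75,13.43,375],down(RY))
off=goto([653.75,13.43,345]); r.pause(.1)
print(off,r.get_tool_pos(),r.get_force(),r.get_time_s(),r.get_opening()*88)
im,d,pose=look(); cv2.imwrite("pics/g2.png",im[:,:,::-1]); np.save("pics/g2.npy",d); np.savez("pics/off.npz",off=off)
print(pose, project("wrist",[[653.75,13.43,103]],pose))
E
```

```text
[ 0.59 -0.68 -2.24] 23.035368226974974
[-0.29 -0.38 -1.01] [653.46  13.01 344.04] [-0.35  0.34 -1.34] 13.9917 22.94933251214377
(array([653.46,  13.01, 344.04]), array([0.  , 0.7 , 0.71, 0.  ])) [[324.31 250.79]]
```

View pics/g2.png

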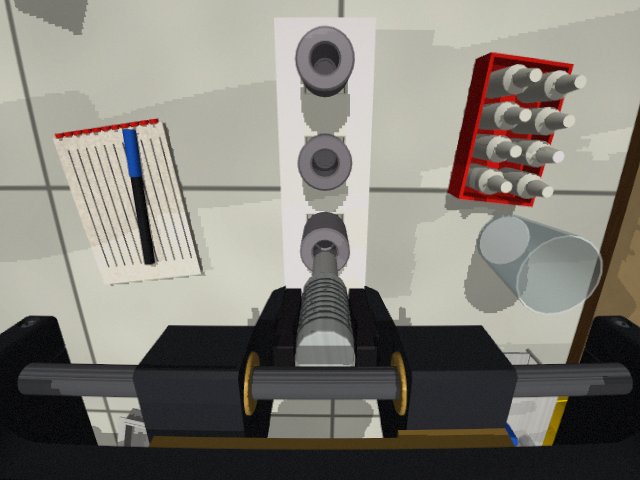

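```bash
python3 - <<'E'
from h import *
off=np.load("pics/off.npz")["off"]+[0.15,0.3,0]
hit=r.move_l(list(np.array([653.75,13.43,287.5])+off),velocity=20,f_stop=6)
print(hit,r.get_tool_pos(),r.get_force(),r.get_torque()); r.pause(.15)
p=r.get_tool_pos(); print("depth of pin below mouth",103-(p[2]-225.9),r.get_force(),r.get_time_s(),r.get_opening()*88)
im,d,pose=look(); cv2.imwrite("pics/g3.png",im[:,:,::-1])
E
```

```text
True [653.77  13.21 302.85] [-0.   -0.57  4.95] [-0.08  0.26 -0.01]
depth of pin below mouth 26.003077199129706 [-0.86  0.23  5.79] 16.075 23.193968819832914
```

View pics/g3.png

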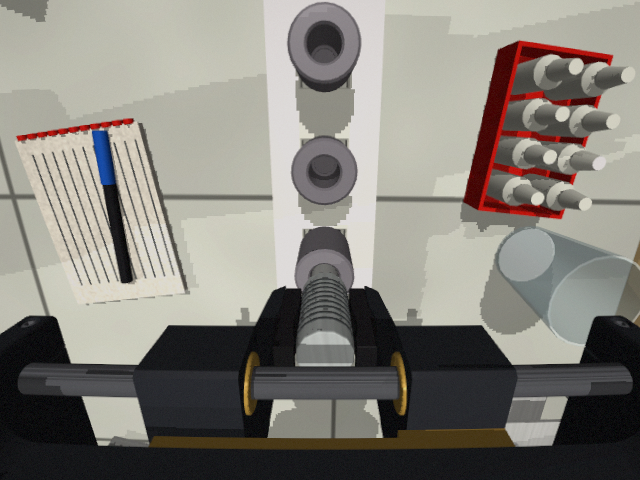

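It stopped at 26 mm depth, axially, with little side force. That matches the ledge I saw in the bore. I'll do one gentle repeat to confirm, then return the gauge.

```bash
python3 - <<'E'
from h import *
p=r.get_tool_pos()
r.move_l([653.75,13.5,p[2]+6],velocity=40); r.pause(.1); print(r.get_force())
hit=r.move_l([653.75,13.6,p[2]-9],velocity=20,f_stop=7); r.pause(.15)
p=r.get_tool_pos(); print(hit,p,"depth",103-(p[2]-225.9),r.get_force(),r.get_opening()*88)
r.move_l([653.75,13.5,345],velocity=100)
r.move_l([653.75,13.5,365],velocity=100); print(r.get_force(),r.get_opening()*88)
r.reach([422,247.4,315],down(GY))
off=goto([422.0,247.45,300]); print(off,r.get_tool_pos(),r.get_orientation(),r.get_time_s())
np.savez("pics/off2.npz",off=off)
im,d,pose=look(); cv2.imwrite("pics/g4.png",im[:,:,::-1])
E
```

```text
[ 0.87 -0.29 -0.65]
True [653.95  13.47 302.88] depth 26.01769296499677 [-0.43  0.09  4.93] 23.148784741933053
[-0.14 -0.15 -2.14] 23.11544521800294
[-0.52  0.27 -0.4 ] [421.48 247.77 299.7 ] [-0.    0.83  0.55  0.  ] 20.1417
```

View pics/g4.png

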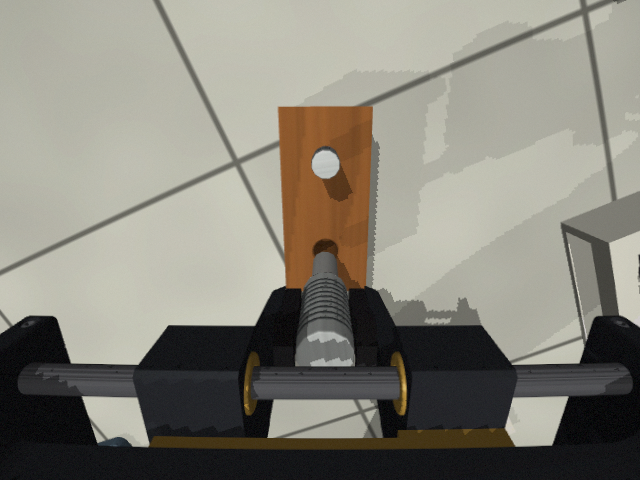

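Both probes stopped at 26.0 mm, so this is the tight sleeve. The image shows the pin lined up with its hole at (325,246). Inserting it now.

```bash
python3 - <<'E'
from h import *
for i in range(3): print(r.get_tool_pos())
hit=r.move_l([421.8,247.5,238.6],velocity=40,f_stop=7); r.pause(.1)
print(hit,r.get_tool_pos(),r.get_force(),r.get_time_s())
E
```

```text
[421.45 247.78 299.68]
[421.45 247.78 299.68]
[421.45 247.78 299.68]
True [421.86 247.48 238.88] [-1.39 -0.09  5.68] 21.7833
```

```bash
python3 - <<'E'
from h import *
r.gripper_to(0.55); r.pause(.1); print(r.get_opening())
r.move_l([421.8,247.5,300],velocity=150)
r.move_l([421.8,247.5,365],velocity=200); r.pause(.2)
im,d,pose=look(); cv2.imwrite("pics/g5.png",im[:,:,::-1])
print(pose[0],"gauge",disc(im,d,pose,(422,247.3),110,12,5),r.get_time_s())
print("landmark",[(x["conf"],at_height("top",[np.array(x["xy"])*[640,480]],3)) for x in (r.get_image("top"),r.landmark_of("top","tray_place"))[1]])
d=np.load("pics/top0.npy"); P=cloud("top",d); Q=P[245:325,412:495].reshape(-1,3)
S=Q[Q[:,2]>28]; print("scrap",cv2.minAreaRect(S[:,:2].astype(np.float32)))
S=Q[(Q[:,2]>12)&(Q[:,2]<29)]; rect=cv2.minAreaRect(S[:,:2].astype(np.float32)); print(rect)
E
```

```text
0.5532968253254511
[421.35 247.28 363.73] gauge (array([421.9 , 247.61]), 12.234135627746582, array([421.93, 247.39,  11.57])) 23.725
landmark [(0.75, array([[ 424.92, -320.26,    3.  ]]))]
scrap ((472.5919494628906, -333.85723876953125), (79.45551300048828, 33.97201156616211), 73.26134490966797)
((442.6335754394531, -326.8792724609375), (153.40391540527344, 123.22750854492188), 74.36956787109375)
```

View pics/g5.png

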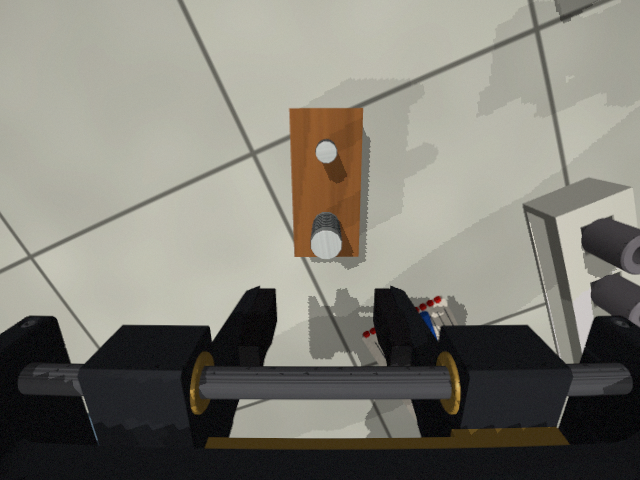

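The gauge is back at (421.9,247.5), where it started. The tray estimates agree at about (425,-320). Now I'll grasp the tight sleeve.

```bash
python3 - <<'E'
from h import *
r.reach([653.75,13.43,363],down(RY)); r.pause(.2)
im,d,pose=look(); print(pose[0]); c,rr,f=disc(im,d,pose,(653.75,13.43),103,18); print(c,rr,f)
r.gripper_to(0.72,20)
t=[*f[:2],265]; off=goto(t,comp=[*(np.array(t)-pose[0])[:2]*0,0]); print(off,r.get_tool_pos(),r.get_time_s())
f0=r.get_force()
hit=r.move_l([f[0]+off[0]/2,f[1]+off[1]/2,235],velocity=80,f_stop=8); r.pause(.1); print(hit,r.get_tool_pos(),r.get_force()-f0)
r.gripper_to(0,20); r.pause(.2)
print(r.get_opening()*88,r.get_tool_pos(),r.get_force()-f0,r.get_time_s())
im,d,pose=look(); cv2.imwrite("pics/s5.png",im[:,:,::-1])
E
```

```text
[653.49  15.03 363.1 ]
[652.7   13.69] 18.40741729736328 [652.77  13.42  17.73]
[-0.53  0.06 -1.28] [652.27  13.5  263.81] 27.0917
False [652.7   13.37 235.2 ] [1.12 0.35 0.36]
36.272454027591166 [652.58  13.45 235.18] [0.4  0.98 2.79] 28.425
```

View pics/s5.png

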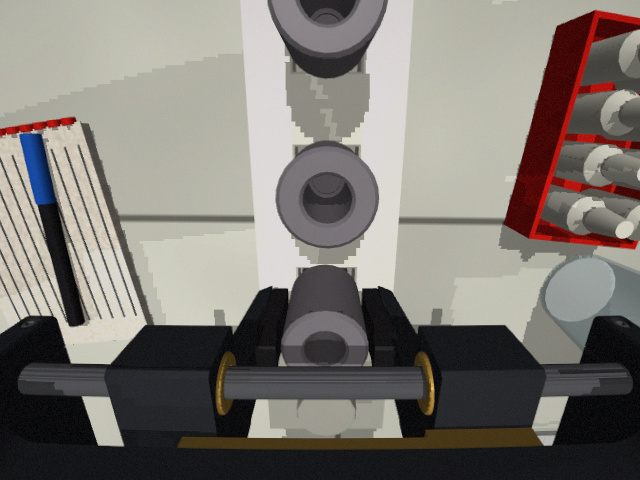

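```bash
python3 - <<'E'
from h import *
r.move_l([652.7,13.4,330],velocity=120); r.pause(.1); print(r.get_force(),r.get_opening()*88,r.get_time_s())
print(r.get_joint_positions())
for y in (-15.6,74.4,-105.6,-60,30): print(y,r.solve_ik([425,-320,300],down(np.radians(y))),r.solve_ik([425,-320,215],down(np.radians(y))))
E
```

```text
[-0.57  0.62 -1.27] 35.83695978115604 29.5167
[-0.42  0.67  0.5   1.61 -0.37  0.95  0.21]
-15.6 [ 0.11  0.55  0.59  1.96 -0.44  0.76  0.68] [ 0.22  0.68  0.45  1.98 -0.51  0.59  0.74]
74.4 [ 0.39  0.49  0.22  1.94 -0.15  0.73  2.  ] [ 0.46  0.63  0.14  1.97 -0.15  0.55  1.99]
-105.6 [-0.11  0.67  0.92  1.97 -0.71  0.86 -0.64] [ 0.01  0.78  0.74  1.99 -0.83  0.7  -0.56]
-60 [ 0.    0.6   0.74  1.96 -0.56  0.8   0.02] [ 0.13  0.71  0.57  1.99 -0.65  0.63  0.08]
30 [ 0.24  0.51  0.42  1.95 -0.3   0.74  1.35] [ 0.32  0.65  0.31  1.98 -0.35  0.57  1.4 ]
```

```bash
python3 - <<'E'
from h import *
r.reach([425,-320,320],down(np.radians(74.4))); r.pause(.2)
im,d,pose=look(); cv2.imwrite("pics/t1.png",im[:,:,::-1]); np.save("pics/t1.npy",d)
print(pose[0],r.get_opening()*88,r.get_time_s())
P=cloud("wrist",d,pose); Q=P.reshape(-1,3); Q=Q[np.hypot(Q[:,0]-442,Q[:,1]+325)<95]
S=Q[(Q[:,2]>18)&(Q[:,2]<26)]; print(cv2.minAreaRect(S[:,:2].astype(np.float32)))
S=Q[(Q[:,2]>28)&(Q[:,2]<42)]; print(cv2.minAreaRect(S[:,:2].astype(np.float32)))
S=Q[(Q[:,2]>-8)&(Q[:,2]<8)]; print("floor z",np.median(S[:,2]))
print(project("wrist",[[425,-320,3]],pose))
E
```

```text
[ 425.59 -319.46  319.93] 35.955071664518044 31.3333
((443.1139831542969, -326.22735595703125), (152.72073364257812, 119.2204360961914), 74.55565643310547)
((472.2111511230469, -334.51422119140625), (79.13286590576172, 31.62860870361328), 70.8426513671875)
floor z 1.655529111293788
[[323.41 220.39]]
```

View pics/t1.png

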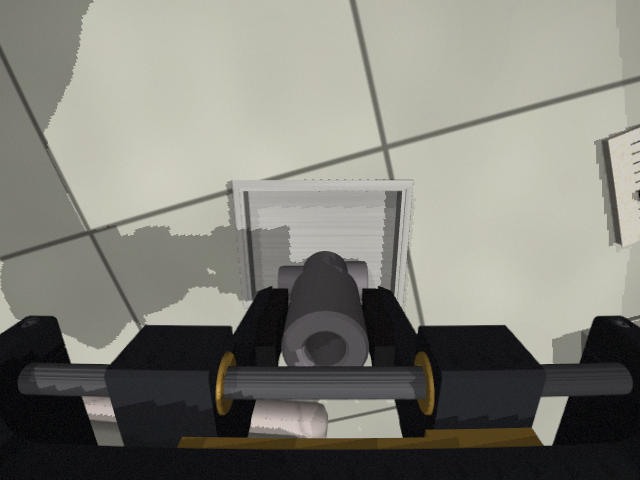

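The tray's clear floor is at the rows 190–262. The planned foot point projects to (323,220), clear of the scrap at about row 278. Lowering now.

```bash
python3 - <<'E'
from h import *
r.move_l([425,-320,235],velocity=120); r.pause(.1)
hit=r.move_l([425,-320,212],velocity=25,f_stop=4); r.pause(.15)
print(hit,r.get_tool_pos(),r.get_force(),r.get_time_s())
E
```

```text
True [ 424.92 -319.99  214.96] [-1.48 -0.07  4.77] 33.1917
```

```bash
python3 - <<'E'
from h import *
r.gripper_to(0.62); r.pause(.2)
r.move_l([425,-320,300],velocity=120); r.move_l([425,-320,370],velocity=150); r.pause(.3)
im,d,pose=look(); cv2.imwrite("pics/t2.png",im[:,:,::-1])
print(pose[0],disc(im,d,pose,(425,-320),83,18),r.get_time_s())
im,d=r.get_image("scene"); cv2.imwrite("pics/sc2.png",im[:,:,::-1])
im,d=r.get_image("top"); cv2.imwrite("pics/top2.png",im[:,:,::-1]); P=cloud("top",d)
for n,(x,y),lo in (("gauge",(419.7,246.7),104),("s0",(650,136.7),95),("s1",(650.5,74.7),95),("pot",(652,-49),70),("tight",(423,-320),76),("small",(440,292),88)):
    S=P[np.hypot(P[...,0]-x,P[...,1]-y)<25]; S=S[S[:,2]>lo]; print(n,S.mean(0),len(S))
E
```

```text
[ 424.84 -319.86  369.27] (array([ 425.77, -319.55]), 18.271669387817383, array([ 425.81, -319.73,   17.63])) 35.6833
gauge [419.2  246.76 109.42] 92
s0 [649.65 136.51 102.08] 155
s1 [650.67  74.83 102.03] 153
pot [651.55 -49.12  76.48] 145
tight [ 422.63 -317.77  528.96] 921
small [445.33 306.21  94.11] 41
```

View pics/t2.png

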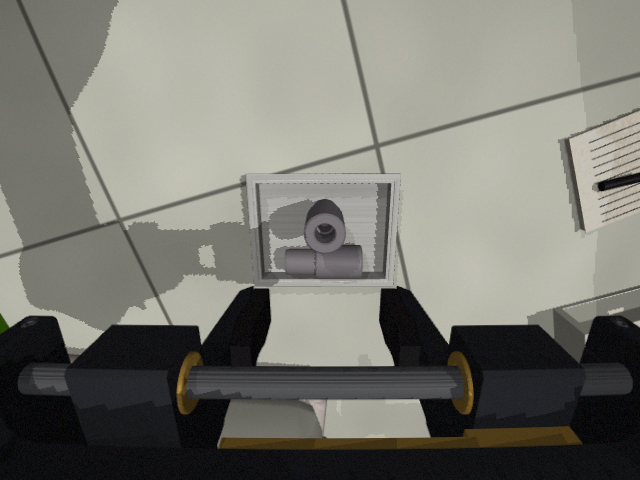

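View pics/sc2.png

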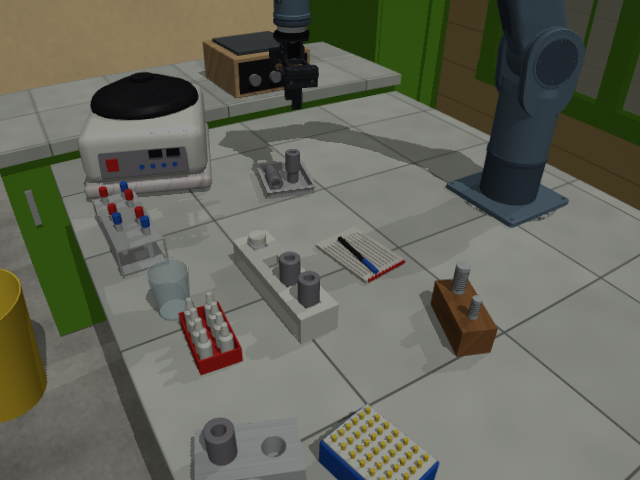

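The sleeve stands upright on the clear floor at (324,230) in the wrist view. The scene view shows the gauge in its hole at (461,278), with everything else in place. Handing in.

```bash
python3 - <<'E'
from h import *
r.hand_in(); print(r.get_time_s())
E
```

```text
the job is handed in; nothing more can be done
the job is handed in; nothing more can be done
```

The job is done and handed in at about 36 s of the 72 s allowed; no verdict was reported. The tight sleeve was the one next to the sample pot, and it now stands in the reject tray.

- **Finding the tight sleeve:** I tried this sleeve first because the wrist camera showed a ledge in its bore. The gauge stopped 26.0 mm below the mouth on two gentle tries, at about 5–6 N. I did not gauge the other two, since this one had already stopped short.
- **Gauge:** It is back in its hole. The shoulder met the block face at the same height as at the grasp, and its position is within 0.5 mm of the start.
- **Tight sleeve:** It touched down within 0.3 mm of the expected height and stands upright at about (426, -320). That is the middle of the clear part, away from the scrap.
- **Everything else:** The two sound sleeves and the pot measured within 0.5 mm of their starting positions, and the pen looks unmoved in the last picture.

**Checks that disagreed:**
- **Cameras:** The top and wrist cameras differed by about 2.5 mm throughout. I used the wrist camera for the gauge and sleeves so that the bias cancelled.
- **Tight sleeve, top camera:** My last top-camera check of this sleeve was useless, probably because the arm was in view (it read a height of 529 mm). Its placing rests on the wrist and scene pictures.
- **Small gauge:** It read about 15 mm from my first estimate, probably because the big gauge's side was mixed into that one. The last reading fits its hole, and I never touched it.

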